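Load the ankle bumpers and shut the ankle plate

ROBOT

A 7-joint arm with a two-finger parallel gripper is mounted at the origin on the work surface. World frame = base frame: x ahead of the robot, y to its left, z up, the work surface at z = 0. Lengths are in m, angles in rad, forces in N, time in s.
With the tool pointing down it reaches from about 0.4 to 0.875 m from the base axis. Payload 4.4 kg.
Tool frame: the origin (TCP) lies midway between the tips of the shut fingers; the grasp point (between the pads) lies arm.hold_point_z behind it (arm.hold_point_z is the distance from the TCP to the grasp point, in m); z points along the fingers, y is the line along which they close (so a half turn about z gives the same grasp; the last joint's range is limited). The gripper opens to 85 mm and grips with 20 to 120 N. Pads are 22 mm wide; open, the fingers measure 114 mm over their backs; the gripper's body (76 mm by 85 mm) begins 54 mm behind the grasp point. The pads swing forward as they close: fully open they stand 13 mm farther back than shut.
Start: joints at [1.227, 0.628, 0.038, 1.517, -0.027, 0.996, -0.02], TCP at [0.178, -0.625, 0.231] pointing down, gripper open.
Joint ranges: [-3.06, 3.06], [-0.37, 2.12], [-1.25, 1.32], [0.18, 2.47], [-1.1, 4.24], [0.23, 1.98], [-2.94, 2.94]. Speed limits (rad/s): [2.57, 2.57, 3.14, 3.14, 3.14, 3.14, 3.14].

INTERFACE

Orientations are given as a unit quaternion [x, y, z, w].
In Python, from station import arm, grab_frame, camera_params, sign_off gives the robot as it stands.
- The arm moves only by the tool step_arm, never from a script. Its argument "commands" is one flat list of numbers, 7 for each row, row after row: the shift along the world's x, y, z in cm, then the turn, a rotation vector about the world's x, y, z in rad, then the finger opening in cm, from 0 to 8.54. In form: [tx, ty, tz, wx, wy, wz, claw, tx, ty, tz, wx, wy, wz, claw, ...]. A call has 1 to 20 rows; each row is the pose to reach, as a shift and turn from the pose commanded when the call began; what a row does not reach only later rows make up. A row lasts 1/12 s, in which the tool goes at most 41.7 mm and 7.16 degrees, less where a joint would pass 70% of its speed; a pose out of reach is approached as far as the arm can. A call with a gripper value outside its range is refused whole. The fingers move at their own pace and stop on an object; the grip force is fixed at half the most. Time passes only in rows, so rows that repeat a pose let the fingers close. It gives the time, the measured TCP pose, the force, the opening and the grip force at its end, in the units of the state.
- arm.state(): the state, without advancing time (a new reading comes with each control period).
- grab_frame(name): name is "scene" or "top"; returns (picture, depth): 384x512x3 uint8, red, green, blue; 384x512 float32, m along the optical axis (not along the pixel's ray), 0 where there is no reading.
- camera_params(name): a dict with "fx", "fy", "cx", "cy" (pixels), "T" (4x4, takes a point from camera to world coordinates). Camera axes: x right, y up, looking along -z (the intrinsics and any distortion apply to the point x, -y, -z); pixel columns grow to the right and rows downward; lengths in m; the calibration is good to about 2 mm. A picture is of the moment at which its call begins. camera_params takes no time and is no camera call.
- sign_off(): hands the job in; it is judged then, once.
The state is a dict: "t": time; "joints": joint angles; "joint_velocities": joint speeds; "effort": joint torques, N m; "ee_pos": TCP position; "eef_rot": TCP orientation; "ft_force": force on the tool from outside, world axes, zero at the start; "ft_torque": the same for the moment, N m; "finger_gap": finger opening in m; "grip_force": force on a finger pad.
Only numpy, scipy, OpenCV 4.12 (cv2) and the standard library are available. Lean on these libraries where they do the work, as an engineer would, in place of code of your own. Each camera call takes 0.05 s, during which the arm holds its last target. There are 200 camera calls.

TASK

Fit the artificial foot's ankle with its rubber bumpers from the tray: drop the tall one into the deep pocket nearest the heel and one short one into each of the two shallow pockets in front, all right down to the bottom. Then swing the hinged metal ankle plate over and shut it flat on top of them, leaving the tin, screwdriver and pliers where they lie.

Things in the scene. Friction and masses are not known exactly. Their poses are not given: they have to be found in the camera images.
- foot: Brown rubber artificial foot, 88 mm wide, fixed on a 310 x 125 mm plywood board. Origin on the bench below the middle of the ankle block; x to the toes, y to the foot's left. Grey ankle block, 86 (x) by 70 (y) mm, flat top 100 mm above the origin; instep and toes lower. Two steel hinge ears at its heel end (x -43 to -51, y 18 to 30 mm either side) reach 10 mm over its top. It does not move.
- pocket_heel (a point): Centre of the mouth of the deep round pocket at the heel end of the block (22 mm behind the block's middle), level with the block's top. Pocket diameter 26 mm with a small chamfer, depth 26 mm, closed bottom. Takes the tall bumper, which then stands 8 mm proud.
- pocket_left (a point): Centre of the mouth of the shallow round pocket at the toe end, on the foot's left (22 mm ahead of the block's middle, 16 mm to the left), level with the block's top. Diameter 26 mm with a small chamfer, depth 16 mm. Takes a short bumper, which then stands 8 mm proud.
- pocket_right (a point): The same as pocket_left, on the foot's right; the two front pockets are 32 mm apart, centre to centre.
- tall_mid (a point): Centre (half-way up) of the tall bumper: a loose black rubber cylinder, diameter 22 mm, height 34 mm, about 16 g, standing upright in the tray.
- short_a_mid (a point): Centre (half-way up) of one short bumper: a loose black rubber cylinder, diameter 22 mm, height 24 mm, about 12 g, standing upright in the tray. The two short ones are alike and either may go in either front pocket.
- short_b_mid (a point): Centre of the other short bumper, the same as short_a.
- tray: Shallow steel tray fixed to the bench, 112 mm along its x, 220 mm along its y, 12 mm high, 3 mm walls and floor; origin under its centre. The bumpers stand in a row along its y, about 64 mm apart, in any order, each within 8 mm of its nominal place.
- cap (a joint): Hinge angle of the aluminium ankle plate, rad: 0 = shut, level over the block; starts open at 2.0 to 2.4 (stop at 2.5), leaning past upright back over the heel. The hinge is stiff (0.15 N m): the plate stays where it is left and must be pushed all the way down. Shut over seated bumpers, its underside is 9 mm over the block's top, 1 mm clear of them.
- cap_hinge (a point): Middle of the plate's hinge axis, which runs along the foot's y, 47 mm behind the middle of the block and 12 mm above its top.
- cap_edge (a point): Middle of the plate's free edge, 94 mm from the hinge axis, mid-thickness; its x runs from hinge to free edge, z to the plate's outer side (up when shut). Plate 66 mm wide, 6 mm thick, 0.15 kg. On the outer side a steel pyramid adapter (base 26 mm across, top 18 mm from the plate's mid-thickness) stands 36 mm from the hinge axis; the rest is flat.
- tin_mid (a point): Half-way up a yellow tin, 76 mm in diameter, 85 mm tall, loose: leave alone.
- driver_grip (a point): Handle of a loose screwdriver about 200 mm long, lying on the bench: leave alone.
- pliers: Loose pliers with red grips, about 140 mm long, lying on the bench, origin at the pivot: leave alone.

How it is judged:
On the way, in this order (a step that is already met when the one before it is completed fails the run):
1. all three bumpers stand at the bottom of their pockets, the plate still open (horizontal distance between tall_mid and pocket_heel below 0.005 m and z of tall_mid in the frame of pocket_heel below -0.006 m and ((horizontal distance between short_a_mid and pocket_left below 0.005 m and z of short_a_mid in the frame of pocket_left below -0.001 m and horizontal distance between short_b_mid and pocket_right below 0.005 m and z of short_b_mid in the frame of pocket_right below -0.001 m) or (horizontal distance between short_b_mid and pocket_left below 0.005 m and z of short_b_mid in the frame of pocket_left below -0.001 m and horizontal distance between short_a_mid and pocket_right below 0.005 m and z of short_a_mid in the frame of pocket_right below -0.001 m)) and value of joint cap above 0.6 rad), for 0.2 s.
2. the ankle plate is shut (value of joint cap below 0.06 rad), for 0.2 s.
At the end, for the whole second after the job is handed in: The tall bumper is at the bottom of the heel pocket and a short one at the bottom of each front pocket (centres within 5 mm of the pocket's axis and not more than 3 mm above their seated height), at rest, and the ankle plate is shut to within 0.06 rad (horizontal distance between tall_mid and pocket_heel below 0.005 m and z of tall_mid in the frame of pocket_heel below -0.006 m and ((horizontal distance between short_a_mid and pocket_left below 0.005 m and z of short_a_mid in the frame of pocket_left below -0.001 m and horizontal distance between short_b_mid and pocket_right below 0.005 m and z of short_b_mid in the frame of pocket_right below -0.001 m) or (horizontal distance between short_b_mid and pocket_left below 0.005 m and z of short_b_mid in the frame of pocket_left below -0.001 m and horizontal distance between short_a_mid and pocket_right below 0.005 m and z of short_a_mid in the frame of pocket_right below -0.001 m)) and value of joint cap below 0.06 rad and linear speed of each of tall, short_a, short_b below 0.02 m/s); the robot touches nothing.
It fails at once if the tin is moved more than 30 mm (distance of tin_mid from where it was at the start of the episode above 0.03 m).
It fails at once if the screwdriver is moved more than 30 mm (distance of driver_grip from where it was at the start of the episode above 0.03 m).
It fails at once if the pliers is moved more than 30 mm (distance of pliers from where it was at the start of the episode above 0.03 m).
It also fails if it takes over 72 s, if anything falls off the work surface, if the arm or the gripper's body presses on something with over 40 N, if the wrist force passes 120 N, or if a joint passes its speed limit or range.

## Working session

There is one attempt and no reset: what is moved stays moved. The work goes in short steps, Python scripts to look and compute and a tool call to move; the robot and the scene stay as the last step left them, time stands still between calls to the robot, and variables do not carry over. Pictures are saved under pics/ and viewed, at most 10 in all, crops included, and the job is handed in when it is done.

Besides the shell and the picture viewer there is one more tool, called after "Call:" in YAML: its name, and indented under it one key for each argument. step_arm: Moves the arm, as the interface text tells. Its arguments: {"type":"object","properties":{"commands":{"type":"array"}},"required":["commands"]}

```bash
mkdir -p pics
cat > h.py <<'E'
import numpy as np, cv2
from station import arm, grab_frame, camera_params, sign_off
def pts(name,depth):
    p=camera_params(name);T=np.array(p["T"]);h,w=depth.shape
    u,v=np.meshgrid(np.arange(w),np.arange(h))
    X=np.stack([(u-p["cx"])/p["fx"]*depth,-(v-p["cy"])/p["fy"]*depth,-depth],-1)
    return X@T[:3,:3].T+T[:3,3]
E
python3 - <<'E'
from h import *
print(arm.state(),arm.hold_point_z)
for n in("scene","top"):
    im,d=grab_frame(n);np.savez(f"{n}0.npz",im=im,d=d);p=camera_params(n);print(p)
    cv2.imwrite(f"pics/{n}0.png",im[...,::-1])
E
```

```text
{'t': 0.0, 'joints': array([ 1.22722187,  0.62933276,  0.0384418 ,  1.51836394, -0.027035  ,
        0.99627837, -0.01999037]), 'joint_velocities': array([ 7.23630773e-04, -5.41611105e-04,  6.46762648e-05,  5.93409112e-04,
       -2.28859909e-03,  4.02117575e-05, -1.60397608e-04]), 'effort': array([ 2.62693648e-04, -5.63400471e+01,  1.22667052e+00, -1.93443525e+01,
        1.11372652e-02,  1.05455230e-02, -1.52265869e-06]), 'ee_pos': array([ 0.17810994, -0.62448204,  0.23039903]), 'eef_rot': array([ 9.90370869e-01,  1.38436527e-01, -1.26253169e-04, -9.23855789e-04]), 'ft_force': array([ 0.19392606, -0.01808125,  0.03922863]), 'ft_torque': array([-0.00672149,  0.01554802,  0.06614255]), 'grip_force': 0.0, 'finger_gap': 0.08546801713285962} 0.0187
{'fx': 352.58824028578, 'fy': 352.58824028578, 'cx': 264.284512225065, 'cy': 193.17457587292566, 'T': array([[ 4.18147284e-01, -7.78532382e-01,  4.68017285e-01,
         9.84344853e-01],
       [ 9.08378900e-01,  3.58823690e-01, -2.14693582e-01,
        -1.35979331e-01],
       [-7.89783276e-04,  5.14910564e-01,  8.57243540e-01,
         8.40159409e-01],
       [ 0.00000000e+00,  0.00000000e+00,  0.00000000e+00,
         1.00000000e+00]])}
{'fx': 435.23618714106937, 'fy': 435.23618714106937, 'cx': 252.67652357598203, 'cy': 196.72155889895805, 'T': array([[-2.80090127e-02,  9.88219092e-01, -1.50461030e-01,
         4.12451383e-01],
       [-9.99598915e-01, -2.83196494e-02,  7.81629658e-05,
         6.05721320e-02],
       [-4.18376147e-03,  1.50402871e-01,  9.88615938e-01,
         1.10899254e+00],
       [ 0.00000000e+00,  0.00000000e+00,  0.00000000e+00,
         1.00000000e+00]])}
```

View pics/scene0.png

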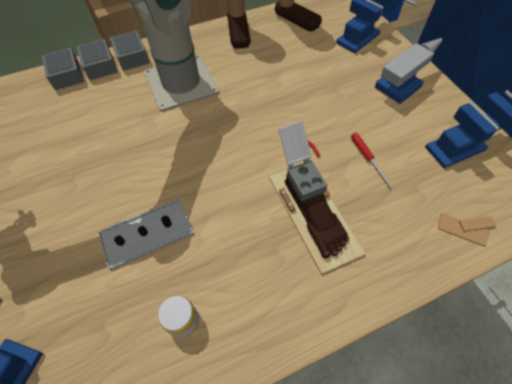

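View pics/top0.png

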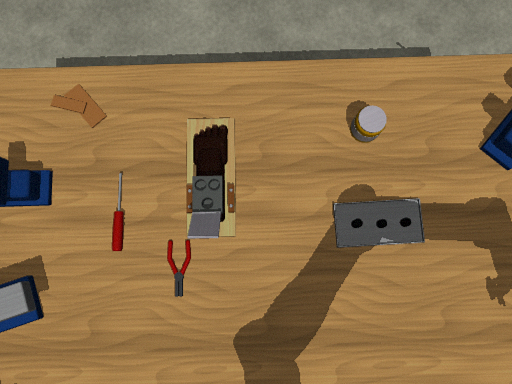

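The scene view shows the tray with three black bumpers at about (120,240), (143,231) and (166,221), and the grey block at (306,180) with the plate open behind it. In the top view the bumpers are at (357,223), (382,223) and (405,222). The front pockets are at (201,184) and (214,184), and the heel pocket is near (207,203). The pliers lie close behind the heel.

Run:
```python
from h import *
for n in("top","scene"):
    f=np.load(n+"0.npz");im,d=f["im"],f["d"];P=pts(n,d)
    g=im.astype(int).max(-1); z=P[...,2]
    # bumpers
    x0,x1,y0,y1=(335,425,200,246) if n=="top" else (98,195,200,268)
    m=np.zeros(z.shape,bool); m[y0:y1,x0:x1]=True
    b=(m&(z>0.018)&(z<0.06)&(g<60)).astype(np.uint8)
    k,l,s,c=cv2.connectedComponentsWithStats(b)
    for i in range(1,k):
        if s[i,4]>15:
            q=P[l==i]; t=q[q[:,2]>q[:,2].max()-0.004]
            print(n,"bump",c[i].round(1),s[i],"top",t.mean(0).round(4),q[:,2].max().round(4),"mid xy",((t.min(0)+t.max(0))/2).round(4))
    # block top
    x0,x1,y0,y1=(185,235,170,240) if n=="top" else (270,340,115,205)
    m[:]=False;m[y0:y1,x0:x1]=True
    sat=im.astype(int).max(-1)-im.astype(int).min(-1)
    b=m&(abs(z-0.1)<0.005)&(sat<25)
    q=P[b]; print(n,"block",len(q),q.mean(0).round(4),np.median(q[:,2])); r=cv2.minAreaRect((q[:,:2]*1000).astype(np.float32));print(r)
    print(cv2.boxPoints(r).round(1).tolist())
    q=P[m&(z>0.118)&(sat<40)]; print("plate",len(q),q.min(0).round(3),q.max(0).round(3))
    u,s,v=np.linalg.svd(q-q.mean(0),full_matrices=False);print("mean",q.mean(0).round(4),"n",v[2].round(3))
    j=q[q[:,2]>q[:,2].max()-0.006];print("edge",j.mean(0).round(4),j.min(0).round(4),j.max(0).round(4))
    cr=im[170:245,180:240] if n=="top" else im[115:215,265:345]
    cv2.imwrite(f"pics/{n}c.png",cv2.resize(cr[...,::-1],None,fx=7,fy=7,interpolation=cv2.INTER_CUBIC))
a=cv2.imread("pics/topc.png");b=cv2.imread("pics/scenec.png");H=500
o=np.hstack([cv2.resize(x,(int(x.shape[1]*380/x.shape[0]),380)) for x in(a,b)]);cv2.imwrite("pics/c0.png",o);print(o.shape)
```

```text
top bump [405.7 221.4] [401 217  10   9  66] top [ 0.5048 -0.3192  0.0283] 0.0306 mid xy [ 0.5038 -0.3193  0.0286]
top bump [356.8 222.5] [352 218  11  10  74] top [ 0.5046 -0.1971  0.0395] 0.0421 mid xy [ 0.505  -0.1958  0.0401]
top bump [381.8 222.8] [377 219  10   9  68] top [ 0.5035 -0.2597  0.0297] 0.0323 mid xy [ 0.5029 -0.2597  0.0303]
top block 756 [0.5758 0.1681 0.1   ] 0.1000928710136112
((577.9295043945312, 168.60458374023438), (68.8746337890625, 85.81429290771484), 89.32798767089844)
[[534.5999755859375, 134.6999969482422], [620.4000244140625, 133.6999969482422], [621.2000122070312, 202.5], [535.4000244140625, 203.5]]
plate 752 [0.412 0.061 0.118] [0.532 0.202 1.109]
mean [0.4973 0.1681 0.1608] n [0.966 0.191 0.173]
edge [0.4125 0.0606 1.109 ] [0.4125 0.0606 1.109 ] [0.4125 0.0606 1.109 ]
scene bump [165.6 220.4] [161 216  10  10  73] top [ 0.5082 -0.1969  0.0359] 0.0386 mid xy [ 0.5089 -0.1973  0.0366]
scene bump [141.6 229.8] [138 226   9   9  56] top [ 0.506  -0.2606  0.026 ] 0.028 mid xy [ 0.506  -0.2599  0.026 ]
scene bump [118.5 239.6] [114 236  10   8  58] top [ 0.508  -0.3196  0.026 ] 0.0282 mid xy [ 0.5079 -0.3197  0.0262]
scene block 612 [0.5786 0.1664 0.0982] 0.09807253496116353
((578.5841674804688, 167.0128173828125), (70.03678894042969, 92.07830047607422), 89.64356231689453)
[[532.2999877929688, 132.3000030517578], [624.4000244140625, 131.6999969482422], [624.7999877929688, 201.6999969482422], [532.7999877929688, 202.3000030517578]]
plate 871 [ 0.47  -0.136  0.118] [0.984 0.202 0.84 ]
mean [0.5064 0.165  0.1586] n [-0.377 -0.912 -0.162]
edge [ 0.9843 -0.136   0.8402] [ 0.9843 -0.136   0.8402] [ 0.9843 -0.136   0.8402]
(380, 608, 3)
```

View pics/c0.png

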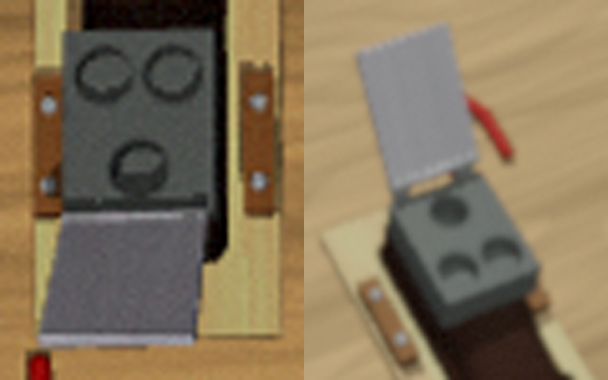

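Block centre is about (0.578, 0.168), with yaw near 0. The bumpers are tall at (0.5065,-0.197) and short at (0.505,-0.260) and (0.5065,-0.3195). I'll start with the tall one, squeezing along x to centre it and then gripping along y.

Call:
step_arm:
  commands: [32.8, 42.7, -5, 0, 0, 1.29, 5, 32.8, 42.7, -5, 0, 0, 1.29, 5, 32.8, 42.7, -5, 0, 0, 1.29, 5, 32.8, 42.7, -5, 0, 0, 1.29, 5, 32.8, 42.7, -5, 0, 0, 1.29, 5, 32.8, 42.7, -5, 0, 0, 1.29, 5, 32.8, 42.7, -5, 0, 0, 1.29, 5, 32.8, 42.7, -5, 0, 0, 1.29, 5, 32.8, 42.7, -5, 0, 0, 1.29, 5, 32.8, 42.7, -5, 0, 0, 1.29, 5, 32.8, 42.7, -5, 0, 0, 1.29, 5, 32.8, 42.7, -5, 0, 0, 1.29, 5, 32.8, 42.7, -5, 0, 0, 1.29, 5, 32.8, 42.7, -5, 0, 0, 1.29, 5, 32.8, 42.7, -5, 0, 0, 1.29, 5, 32.8, 42.7, -5, 0, 0, 1.29, 5, 32.8, 42.7, -5, 0, 0, 1.29, 5, 32.8, 42.7, -5, 0, 0, 1.29, 5, 32.8, 42.7, -5, 0, 0, 1.29, 5]

```text
t: 1.68
ee_pos: [0.5055, -0.1996, 0.1814]
eef_rot: [0.709, 0.705, -0.0, 0.0]
ft_force: [-0.5, 0.3, -0.7]
finger_gap: 0.05
grip_force: 0.0
```

Call:
step_arm:
  commands: [0, 0, -4, 0, 0, 0, 5, 0, 0, -8, 0, 0, 0, 5, 0, 0, -12, 0, 0, 0, 5, 0, 0, -14.5, 0, 0, 0, 5, 0, 0, -16.2, 0, 0, 0, 5, 0, 0, -16.2, 0, 0, 0, 5, 0, 0, -16.2, 0, 0, 0, 2.5, 0, 0, -16.2, 0, 0, 0, 2, 0, 0, -16.2, 0, 0, 0, 2, 0, 0, -16.2, 0, 0, 0, 2, 0, 0, -16.2, 0, 0, 0, 2, 0, 0, -16.2, 0, 0, 0, 2, 0, 0, -16.2, 0, 0, 0, 2]

```text
t: 2.77
ee_pos: [0.5072, -0.1987, 0.0207]
eef_rot: [0.708, 0.706, 0.0, 0.001]
ft_force: [-0.3, -0.4, 7.7]
finger_gap: 0.0206
grip_force: 27.7
```

Call:
step_arm:
  commands: [0, 0, 0, 0, 0, 0, 5, 0, 0, 0, 0, 0, 0, 5, 0, 0, 0, 0, 0, 0, 5, 0, 0, 0.4, 0, 0, -1.57, 5, 0, 0, 0.4, 0, 0, -1.57, 5, 0, 0, 0.4, 0, 0, -1.57, 5, 0, 0, 0.4, 0, 0, -1.57, 5, 0, 0, 0.4, 0, 0, -1.57, 5, 0, 0, 0.4, 0, 0, -1.57, 5, 0, 0, 0.4, 0, 0, -1.57, 5, 0, 0, 0.4, 0, 0, -1.57, 5, 0, 0, 0.4, 0, 0, -1.57, 5, 0, 0, 0.4, 0, 0, -1.57, 5, 0, 0, 0.4, 0, 0, -1.57, 5, 0, 0, 0.4, 0, 0, -1.57, 5, 0, 0, 0.4, 0, 0, -1.57, 5, 0, 0, 0.4, 0, 0, -1.57, 5, 0, 0, 0.4, 0, 0, -1.57, 5, 0, 0, 0.4, 0, 0, -1.57, 5, 0, 0, 0.4, 0, 0, -1.57, 5]

```text
t: 4.43
ee_pos: [0.5062, -0.1981, 0.0233]
eef_rot: [1.0, -0.0, 0.0, -0.0]
ft_force: [-0.3, 0.0, 0.9]
finger_gap: 0.0501
grip_force: 0.0
```

Call:
step_arm:
  commands: [0, 0, 0, 0, 0, 0, 1.5, 0, 0, 0, 0, 0, 0, 1.5, 0, 0, 0, 0, 0, 0, 1.5, 0, 0, 0, 0, 0, 0, 1.5, 0, 0, 0, 0, 0, 0, 1.5, 0, 0, 0, 0, 0, 0, 1.5, 0, 0, 3, 0, 0, 0, 1.5, 0, 0, 6, 0, 0, 0, 1.5, 0, 0, 10, 0, 0, 0, 1.5, 0, 0, 14, 0, 0, 0, 1.5, 0, 0, 18, 0, 0, 0, 1.5, 0, 0, 20, 0, 0, 0, 1.5, 0, 0, 20, 0, 0, 0, 1.5]

```text
t: 5.52
ee_pos: [0.5091, -0.1994, 0.2283]
eef_rot: [1.0, -0.001, 0.005, 0.002]
ft_force: [0.7, -0.6, -1.4]
finger_gap: 0.0193
grip_force: 58.7
```

Call:
step_arm:
  commands: [1.5, 10, 0, 0, 0, 0, 1.5, 5, 36.6, 0, 0, 0, 0, 1.5, 5, 36.6, 0, 0, 0, 0, 1.5, 5, 36.6, 0, 0, 0, 0, 1.5, 5, 36.6, 0, 0, 0, 0, 1.5, 5, 36.6, 0, 0, 0, 0, 1.5, 5, 36.6, 0, 0, 0, 0, 1.5, 5, 36.6, 0, 0, 0, 0, 1.5, 5, 36.6, 0, 0, 0, 0, 1.5, 5, 36.6, 0, 0, 0, 0, 1.5, 5, 36.6, 0, 0, 0, 0, 1.5, 5, 36.6, 0, 0, 0, 0, 1.5, 5, 36.6, 0, 0, 0, 0, 1.5, 5, 36.6, -5, 0, 0, 0, 1.5, 5, 36.6, -7, 0, 0, 0, 1.5, 5, 36.6, -7, 0, 0, 0, 1.5, 5, 36.6, -7, 0, 0, 0, 1.5]

```text
t: 6.93
ee_pos: [0.5555, 0.1659, 0.1525]
eef_rot: [1.0, -0.002, -0.002, 0.001]
ft_force: [0.2, 0.8, 1.0]
finger_gap: 0.0193
grip_force: 58.7
```

Run:
```python
from h import *
s=arm.state();print(s['ee_pos'],s['eef_rot'],s['grip_force'])
o=[]
for n,(x0,x1,y0,y1) in dict(scene=(270,350,110,210),top=(170,250,150,250)).items():
    im,d=grab_frame(n);np.savez(n+"1.npz",im=im,d=d)
    o.append(cv2.resize(im[y0:y1,x0:x1,::-1],(400,500),interpolation=cv2.INTER_CUBIC))
cv2.imwrite("pics/c1.png",np.hstack(o))
print(arm.state()['ee_pos'])
```

```text
[0.55545627 0.1659358  0.15254724] [ 9.99995603e-01 -2.40261533e-03 -1.53039611e-03  8.23811890e-04] 58.71131540421629
[0.55765152 0.16702555 0.15491365]
```

View pics/c1.png

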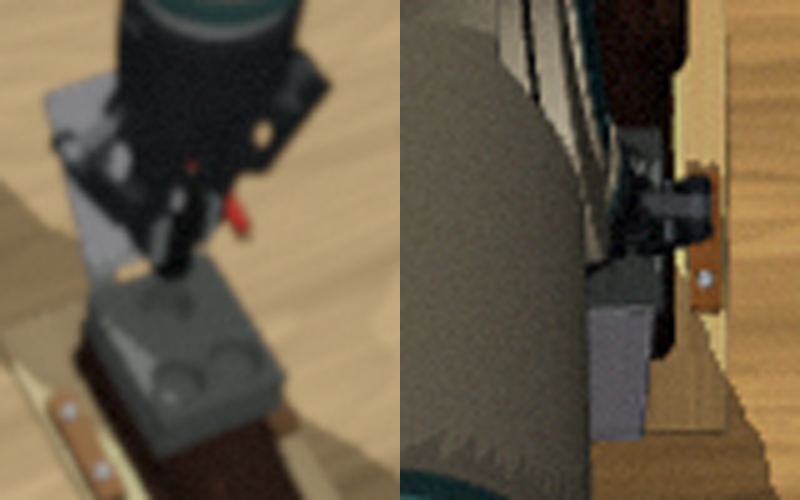

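The bumper hangs upright above the heel pocket at about (165,300) in the scene crop, and the plate is clear. I'll lower it and watch the force.

Call:
step_arm:
  commands: [0, 0, -1.5, 0, 0, 0, 1.5, 0, 0, -2.8, 0, 0, 0, 1.5, 0, 0, -3.1, 0, 0, 0, 1.5, 0, 0, -3.3, 0, 0, 0, 1.5, 0, 0, -3.5, 0, 0, 0, 1.5, 0, 0, -3.7, 0, 0, 0, 1.5, 0, 0, -3.9, 0, 0, 0, 1.5, 0, 0, -3.9, 0, 0, 0, 1.5]

```text
t: 7.7
ee_pos: [0.5564, 0.168, 0.1145]
eef_rot: [1.0, -0.001, 0.0, -0.0]
ft_force: [0.8, -0.8, 0.3]
finger_gap: 0.0193
grip_force: 58.7
```

Call:
step_arm:
  commands: [0, 0, -0.3, 0, 0, 0, 1.5, 0, 0, -0.6, 0, 0, 0, 1.5, 0, 0, -0.8, 0, 0, 0, 1.5, 0, 0, -0.8, 0, 0, 0, 1.5]

```text
t: 8.03
ee_pos: [0.5559, 0.1678, 0.1057]
eef_rot: [1.0, -0.001, -0.0, 0.0]
ft_force: [-0.4, -0.1, 0.1]
finger_gap: 0.0192
grip_force: 58.7
```

Call:
step_arm:
  commands: [0, 0, 0, 0, 0, 0, 3, 0, 0, 0, 0, 0, 0, 4, 0, 0, 0, 0, 0, 0, 5, 0, 0, 0, 0, 0, 0, 5, 0, 0, 4, 0, 0, 0, 5, 0, 0, 8, 0, 0, 0, 5, 0, 0, 12, 0, 0, 0, 5, -5, -42.8, 12, 0, 0, 0, 5, -5, -42.8, 12, 0, 0, 0, 5, -5, -42.8, 12, 0, 0, 0, 5, -5, -42.8, 12, 0, 0, 0, 5, -5, -42.8, 12, 0, 0, 0, 5, -5, -42.8, 12, 0, 0, 0, 5, -5, -42.8, 12, 0, 0, 0, 5, -5, -42.8, 12, 0, 0, 0, 5, -5, -42.8, 12, 0, 0, 0, 5, -5, -42.8, 12, 0, 0, 0, 5, -5, -42.8, 12, 0, 0, 0, 5, -5, -42.8, 12, 0, 0, 0, 5, -5, -42.8, 12, 0, 0, 0, 5]

```text
t: 9.7
ee_pos: [0.5058, -0.2609, 0.2262]
eef_rot: [1.0, -0.002, -0.0, -0.0]
ft_force: [-0.4, 1.2, 0.1]
finger_gap: 0.0501
grip_force: 0.0
```

Run:
```python
from h import *
s=arm.state();print(s['ee_pos'],s['t'])
o=[]
for n,(x0,x1,y0,y1) in dict(scene=(270,350,110,210),top=(170,250,150,250)).items():
    im,d=grab_frame(n);P=pts(n,d)
    r=np.linalg.norm(P[...,:2]-[.556,.168],axis=-1)
    q=P[(r<.008)];print(n,len(q),np.percentile(q[:,2],[10,50,90]).round(4))
    # dark disc above the block
    b=(np.linalg.norm(P[...,:2]-[.556,.168],axis=-1)<.02)&(P[...,2]>.104)
    print(P[b].mean(0).round(4),b.sum())
    o.append(cv2.resize(im[y0:y1,x0:x1,::-1],(400,500),interpolation=cv2.INTER_CUBIC))
cv2.imwrite("pics/c2.png",np.hstack(o)); print(arm.state()['ee_pos'])
```

```text
[ 0.50579597 -0.26085315  0.22623293] 9.7
scene 25 [0.1044 0.1061 0.1073]
[0.5562 0.1685 0.1069] 51
top 36 [0.1063 0.1077 0.1103]
[0.5554 0.1689 0.1077] 74
[ 0.50669634 -0.25825611  0.2261767 ]
```

View pics/c2.png

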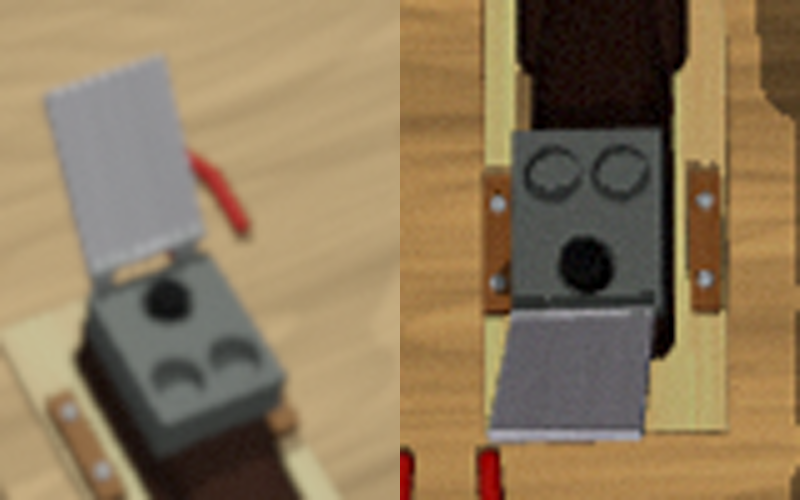

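The tall bumper is seated in the heel pocket, with its top 8 mm proud at (165,300) scene crop and (587,265) top crop. Next is the middle short one.

Call:
step_arm:
  commands: [0, 0, -4, 0, 0, 0, 5, 0, 0, -8, 0, 0, 0, 5, 0, 0, -12, 0, 0, 0, 5, 0, 0, -16, 0, 0, 0, 5, 0, 0, -19, 0, 0, 0, 5, 0, 0, -21, 0, 0, 0, 5, 0, 0, -21, 0, 0, 0, 5, 0, 0, -21, 0, 0, 0, 2, 0, 0, -21, 0, 0, 0, 2, 0, 0, -21, 0, 0, 0, 2, 0, 0, -21, 0, 0, 0, 2, 0, 0, -21, 0, 0, 0, 2, 0, 0, -21, 0, 0, 0, 2, 0, 0, -21, 0, 0, 0, 5, 0, 0, -21, 0, 0, 0, 5, 0, 0, -21, 0, 0, 0, 5, 0, 0, -21, 0, 0, 0, 5]

```text
t: 11.22
ee_pos: [0.5061, -0.2601, 0.0163]
eef_rot: [1.0, -0.001, -0.0, -0.0]
ft_force: [-0.5, 0.6, -0.4]
finger_gap: 0.0497
grip_force: 0.0
```

Call:
step_arm:
  commands: [0, 0, 0, 0, 0, 1.57, 5, 0, 0, 0, 0, 0, 1.57, 5, 0, 0, 0, 0, 0, 1.57, 5, 0, 0, 0, 0, 0, 1.57, 5, 0, 0, 0, 0, 0, 1.57, 5, 0, 0, 0, 0, 0, 1.57, 5, 0, 0, 0, 0, 0, 1.57, 5, 0, 0, 0, 0, 0, 1.57, 5, 0, 0, 0, 0, 0, 1.57, 5, 0, 0, 0, 0, 0, 1.57, 5, 0, 0, 0, 0, 0, 1.57, 5, 0, 0, 0, 0, 0, 1.57, 5, 0, 0, 0, 0, 0, 1.57, 5, 0, 0, 0, 0, 0, 1.57, 5, 0, 0, 0, 0, 0, 1.57, 1.5, 0, 0, 0, 0, 0, 1.57, 1.5, 0, 0, 0, 0, 0, 1.57, 1.5, 0, 0, 0, 0, 0, 1.57, 1.5, 0, 0, 0, 0, 0, 1.57, 1.5, 0, 0, 0, 0, 0, 1.57, 1.5]

```text
t: 12.88
ee_pos: [0.5062, -0.2601, 0.0165]
eef_rot: [0.708, 0.706, -0.0, 0.0]
ft_force: [-1.1, 0.2, 3.8]
finger_gap: 0.0188
grip_force: 58.7
```

Call:
step_arm:
  commands: [0, 0, 4, 0, 0, 0, 1.5, 0, 0, 8, 0, 0, 0, 1.5, 0, 0, 12, 0, 0, 0, 1.5, 0, 0, 16, 0, 0, 0, 1.5, 0, 0, 19, 0, 0, 0, 1.5, 9.4, 44.4, 19, 0, 0, 0, 1.5, 9.4, 44.4, 19, 0, 0, 0, 1.5, 9.4, 44.4, 19, 0, 0, 0, 1.5, 9.4, 44.4, 19, 0, 0, 0, 1.5, 9.4, 44.4, 19, 0, 0, 0, 1.5, 9.4, 44.4, 19, 0, 0, 0, 1.5, 9.4, 44.4, 19, 0, 0, 0, 1.5, 9.4, 44.4, 19, 0, 0, 0, 1.5, 9.4, 44.4, 19, 0, 0, 0, 1.5, 9.4, 44.4, 19, 0, 0, 0, 1.5, 9.4, 44.4, 19, 0, 0, 0, 1.5, 9.4, 44.4, 19, 0, 0, 0, 1.5, 9.4, 44.4, 19, 0, 0, 0, 1.5, 9.4, 44.4, 19, 0, 0, 0, 1.5, 9.4, 44.4, 19, 0, 0, 0, 1.5]

```text
t: 14.55
ee_pos: [0.6003, 0.1817, 0.2059]
eef_rot: [0.709, 0.705, -0.001, 0.0]
ft_force: [-0.3, -0.1, 0.1]
finger_gap: 0.0188
grip_force: 58.8
```

Call:
step_arm:
  commands: [0, 0, -4, 0, 0, 0, 1.5, 0, 0, -7, 0, 0, 0, 1.5, 0, 0, -7.6, 0, 0, 0, 1.5, 0, 0, -8.4, 0, 0, 0, 1.5, 0, 0, -8.9, 0, 0, 0, 1.5, 0, 0, -9.2, 0, 0, 0, 1.5, 0, 0, -9.5, 0, 0, 0, 1.5, 0, 0, -9.7, 0, 0, 0, 1.5, 0, 0, -9.7, 0, 0, 0, 1.5]

```text
t: 15.3
ee_pos: [0.6006, 0.184, 0.1098]
eef_rot: [0.708, 0.706, 0.0, 0.0]
ft_force: [0.4, 0.3, -0.3]
finger_gap: 0.0189
grip_force: 58.8
```

Call:
step_arm:
  commands: [0, 0, -0.3, 0, 0, 0, 1.5, 0, 0, -0.5, 0, 0, 0, 1.5, 0, 0, -0.5, 0, 0, 0, 1.5]

```text
t: 15.55
ee_pos: [0.6001, 0.1838, 0.1041]
eef_rot: [0.708, 0.706, -0.0, -0.0]
ft_force: [-0.1, 0.2, 0.4]
finger_gap: 0.0185
grip_force: 58.8
```

Call:
step_arm:
  commands: [0, 0, 0, 0, 0, 0, 3, 0, 0, 0, 0, 0, 0, 3.6, 0, 0, 0, 0, 0, 0, 3.6, 0, 0, 2, 0, 0, 0, 3.6, 0, 0, 6, 0, 0, 0, 5, 0, 0, 10, 0, 0, 0, 5, -9.4, -50.3, 10, 0, 0, -1.57, 5, -9.4, -50.3, 10, 0, 0, -1.57, 5, -9.4, -50.3, 10, 0, 0, -1.57, 5, -9.4, -50.3, 10, 0, 0, -1.57, 5, -9.4, -50.3, 10, 0, 0, -1.57, 5, -9.4, -50.3, 10, 0, 0, -1.57, 5, -9.4, -50.3, 10, 0, 0, -1.57, 5, -9.4, -50.3, 10, 0, 0, -1.57, 5, -9.4, -50.3, 10, 0, 0, -1.57, 5, -9.4, -50.3, 10, 0, 0, -1.57, 5, -9.4, -50.3, 10, 0, 0, -1.57, 5, -9.4, -50.3, 10, 0, 0, -1.57, 5, -9.4, -50.3, 10, 0, 0, -1.57, 5, -9.4, -50.3, 10, 0, 0, -1.57, 5]

```text
t: 17.22
ee_pos: [0.5041, -0.3248, 0.2045]
eef_rot: [1.0, -0.006, -0.0, 0.002]
ft_force: [-0.3, -0.5, 0.1]
finger_gap: 0.0503
grip_force: 0.0
```

Call:
step_arm:
  commands: [0, 0, 0, 0, 0, 0, 5, 0, 0, 0, 0, 0, 0, 5, 0, 0, 0, 0, 0, 0, 5]

```text
t: 17.47
ee_pos: [0.5072, -0.3168, 0.2043]
eef_rot: [1.0, 0.001, 0.0, -0.001]
ft_force: [0.7, -0.0, -0.2]
finger_gap: 0.0499
grip_force: 0.0
```

Run:
```python
from h import *
for n in("scene","top"):
    im,d=grab_frame(n);P=pts(n,d)
    for c in((.556,.168),(.6,.184)):
        b=(np.linalg.norm(P[...,:2]-c,axis=-1)<.018)&(P[...,2]>.104)
        print(n,P[b].mean(0).round(4),b.sum(),np.percentile(P[b][:,2],95))
s=arm.state();print(s['ee_pos'],s['eef_rot'])
```

```text
scene [0.56   0.1684 0.1063] 47 0.10771215991814488
scene [0.6033 0.1826 0.1063] 46 0.10811667774836475
top [0.5556 0.1697 0.1078] 67 0.1105585785917687
top [0.5994 0.1834 0.1075] 69 0.1104597396964573
[ 0.50703582 -0.31729979  0.20435246] [ 9.99999740e-01  5.28637139e-04  1.74689984e-04 -4.58301434e-04]
```

Call:
step_arm:
  commands: [0, 0, -4, 0, 0, 0, 5, 0, 0, -8, 0, 0, 0, 5, 0, 0, -12, 0, 0, 0, 5, 0, 0, -16, 0, 0, 0, 5, 0, 0, -18, 0, 0, 0, 5, 0, 0, -18.8, 0, 0, 0, 5, 0, 0, -18.8, 0, 0, 0, 5, 0, 0, -18.8, 0, 0, 0, 2, 0, 0, -18.8, 0, 0, 0, 2, 0, 0, -18.8, 0, 0, 0, 2, 0, 0, -18.8, 0, 0, 0, 2, 0, 0, -18.8, 0, 0, 0, 2, 0, 0, -18.8, 0, 0, 0, 2, 0, 0, -18.8, 0, 0, 0, 5, 0, 0, -18.8, 0, 0, 0, 5, 0, 0, -18.8, 0, 0, 0, 5, 0, 0, -18.8, 0, 0, 0, 5]

```text
t: 18.98
ee_pos: [0.5062, -0.3191, 0.0164]
eef_rot: [1.0, -0.001, -0.0, -0.0]
ft_force: [0.8, 0.3, -0.3]
finger_gap: 0.0503
grip_force: 0.0
```

Call:
step_arm:
  commands: [0, 0, 0, 0, 0, 1.57, 5, 0, 0, 0, 0, 0, 1.57, 5, 0, 0, 0, 0, 0, 1.57, 5, 0, 0, 0, 0, 0, 1.57, 5, 0, 0, 0, 0, 0, 1.57, 5, 0, 0, 0, 0, 0, 1.57, 5, 0, 0, 0, 0, 0, 1.57, 5, 0, 0, 0, 0, 0, 1.57, 5, 0, 0, 0, 0, 0, 1.57, 5, 0, 0, 0, 0, 0, 1.57, 5, 0, 0, 0, 0, 0, 1.57, 5, 0, 0, 0, 0, 0, 1.57, 5, 0, 0, 0, 0, 0, 1.57, 5, 0, 0, 0, 0, 0, 1.57, 5, 0, 0, 0, 0, 0, 1.57, 1.5, 0, 0, 0, 0, 0, 1.57, 1.5, 0, 0, 0, 0, 0, 1.57, 1.5, 0, 0, 0, 0, 0, 1.57, 1.5, 0, 0, 0, 0, 0, 1.57, 1.5, 0, 0, 0, 0, 0, 1.57, 1.5]

```text
t: 20.65
ee_pos: [0.5064, -0.3192, 0.0166]
eef_rot: [0.708, 0.706, -0.0, 0.0]
ft_force: [-0.2, -0.4, 2.9]
finger_gap: 0.0187
grip_force: 58.7
```

Call:
step_arm:
  commands: [0, 0, 4, 0, 0, 0, 1.5, 0, 0, 8, 0, 0, 0, 1.5, 0, 0, 12, 0, 0, 0, 1.5, 0, 0, 16, 0, 0, 0, 1.5, 0, 0, 19, 0, 0, 0, 1.5, 9.4, 47.1, 19, 0, 0, 0, 1.5, 9.4, 47.1, 19, 0, 0, 0, 1.5, 9.4, 47.1, 19, 0, 0, 0, 1.5, 9.4, 47.1, 19, 0, 0, 0, 1.5, 9.4, 47.1, 19, 0, 0, 0, 1.5, 9.4, 47.1, 19, 0, 0, 0, 1.5, 9.4, 47.1, 19, 0, 0, 0, 1.5, 9.4, 47.1, 19, 0, 0, 0, 1.5, 9.4, 47.1, 19, 0, 0, 0, 1.5, 9.4, 47.1, 19, 0, 0, 0, 1.5, 9.4, 47.1, 19, 0, 0, 0, 1.5, 9.4, 47.1, 19, 0, 0, 0, 1.5, 9.4, 47.1, 19, 0, 0, 0, 1.5, 9.4, 47.1, 19, 0, 0, 0, 1.5, 9.4, 47.1, 19, 0, 0, 0, 1.5]

```text
t: 22.32
ee_pos: [0.6, 0.1507, 0.2058]
eef_rot: [0.708, 0.706, -0.001, 0.0]
ft_force: [-0.6, -0.4, -0.0]
finger_gap: 0.019
grip_force: 58.8
```

Call:
step_arm:
  commands: [0, 0, 0, 0, 0, 0, 1.5, 0, 0, -4, 0, 0, 0, 1.5, 0, 0, -7, 0, 0, 0, 1.5, 0, 0, -7.6, 0, 0, 0, 1.5, 0, 0, -8.4, 0, 0, 0, 1.5, 0, 0, -8.9, 0, 0, 0, 1.5, 0, 0, -9.2, 0, 0, 0, 1.5, 0, 0, -9.5, 0, 0, 0, 1.5, 0, 0, -9.7, 0, 0, 0, 1.5, 0, 0, -9.7, 0, 0, 0, 1.5]

```text
t: 23.15
ee_pos: [0.6006, 0.152, 0.1098]
eef_rot: [0.708, 0.706, 0.0, 0.0]
ft_force: [-0.0, 0.2, -0.1]
finger_gap: 0.0193
grip_force: 58.8
```

Call:
step_arm:
  commands: [0, 0, -0.3, 0, 0, 0, 1.5, 0, 0, -0.5, 0, 0, 0, 1.5, 0, 0, -0.5, 0, 0, 0, 3, 0, 0, -0.5, 0, 0, 0, 3.6, 0, 0, -0.5, 0, 0, 0, 3.6, 0, 0, 2, 0, 0, 0, 3.6, 0, 0, 6, 0, 0, 0, 3.6, 0, 0, 10, 0, 0, 0, 3.6, 0, 0, 14, 0, 0, 0, 0, -15, -30, 14, 0, 0, -1.57, 0, -15, -30, 14, 0, 0, -1.57, 0, -15, -30, 14, 0, 0, -1.57, 0, -15, -30, 14, 0, 0, -1.57, 0, -15, -30, 14, 0, 0, -1.57, 0, -15, -30, 14, 0, 0, -1.57, 0, -15, -30, 14, 0, 0, -1.57, 0, -15, -30, 14, 0, 0, -1.57, 0, -15, -30, 14, 0, 0, -1.57, 0, -15, -30, 14, 0, 0, -1.57, 0]

```text
t: 24.73
ee_pos: [0.4486, -0.1516, 0.2497]
eef_rot: [0.988, 0.152, -0.0, 0.001]
ft_force: [0.4, -0.4, -0.3]
finger_gap: -0.0003
grip_force: 0.0
```

Call:
step_arm:
  commands: [0, 0, 0, 0, 0, 0, 0, 0, 0, 0, 0, 0, 0, 0, 0, 0, 0, 0, 0, 0, 0, 0, 0, 0, 0, 0, -0.2, 0, 0, 0, 0, 0, 0, -0.2, 0, 0, 0, 0, 0, 0, -0.2, 0]

```text
t: 25.23
ee_pos: [0.4506, -0.1474, 0.2493]
eef_rot: [0.998, 0.06, -0.0, -0.0]
ft_force: [-0.7, 0.3, 0.0]
finger_gap: -0.0
grip_force: 0.0
```

Run:
```python
from h import *
o=[]
for n,(x0,x1,y0,y1) in dict(scene=(270,350,110,210),top=(170,250,150,250)).items():
    im,d=grab_frame(n);P=pts(n,d)
    for c in((.556,.168),(.6,.184),(.6,.152)):
        b=(np.linalg.norm(P[...,:2]-c,axis=-1)<.016)&(P[...,2]>.104)&(P[...,2]<.13)
        print(n,P[b].mean(0).round(4),b.sum(),np.percentile(P[b][:,2],95).round(4))
    q=P[(P[...,0]>.4)&(P[...,0]<.54)&(P[...,1]>.12)&(P[...,1]<.22)&(P[...,2]>.122)&(P[...,2]<.3)]
    j=q[q[:,2]>q[:,2].max()-.008];print("edge",j.mean(0).round(4),j[:,0].min(),len(q)); a=np.polyfit(q[:,2],q[:,0],1);print("dx/dz",a,np.pi/2-np.arctan(a[0]))
    o.append(cv2.resize(im[y0:y1,x0:x1,::-1],(400,500),interpolation=cv2.INTER_CUBIC))
cv2.imwrite("pics/c3.png",np.hstack(o))
s=arm.state();print(s['ee_pos'],s['eef_rot'],s['finger_gap'])
```

```text
scene [0.5595 0.1686 0.1061] 45 0.1079
scene [0.6035 0.1828 0.1065] 42 0.1085
scene [0.6033 0.1503 0.1061] 50 0.1077
edge [0.4781 0.1679 0.1808] 0.4709896381838409 818
dx/dz [-0.83283781  0.62870905] 2.265242090997737
top [0.5556 0.1692 0.1077] 67 0.1107
top [0.5994 0.1831 0.1077] 66 0.1102
top [0.5996 0.1509 0.1076] 66 0.1108
edge [0.4729 0.1682 0.1842] 0.4690363378395885 711
dx/dz [-0.84972842  0.63012352] 2.2751327043006864
[ 0.45052278 -0.14748841  0.24927834] [ 9.98118360e-01  6.13166899e-02  1.31416854e-05 -5.02483116e-05] 0.00035952339378183976
```

View pics/c3.png

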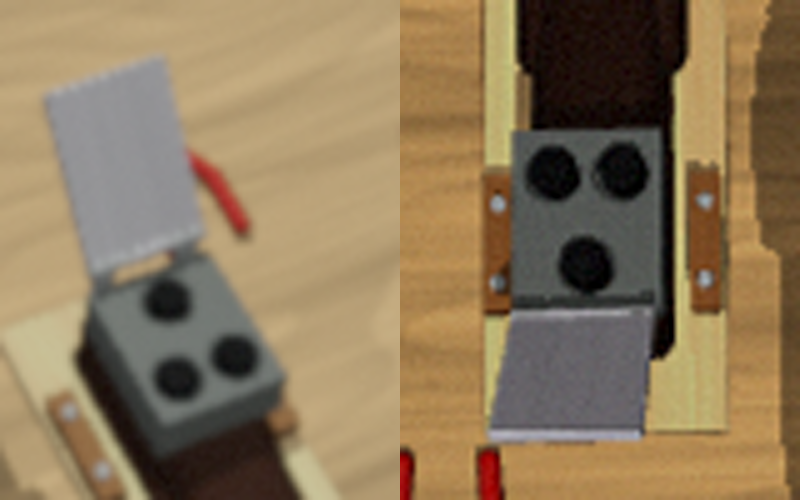

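All three bumpers are seated at (165,300), (177,380) and (235,355) in the scene crop. The plate stands at 2.27 rad with its edge at x≈0.47, z≈0.184. I'll take the closed fingers behind it.

Call:
step_arm:
  commands: [-2.5, 31.5, 0, 0, 0, -0.12, 0, -2.5, 31.5, 0, 0, 0, -0.12, 0, -2.5, 31.5, 0, 0, 0, -0.12, 0, -2.5, 31.5, 0, 0, 0, -0.12, 0, -2.5, 31.5, 0, 0, 0, -0.12, 0, -2.5, 31.5, 0, 0, 0, -0.12, 0, -2.5, 31.5, 0, 0, 0, -0.12, 0, -2.5, 31.5, 0, 0, 0, -0.12, 0, -2.5, 31.5, 0, 0, 0, -0.12, 0, -2.5, 31.5, 0, 0, 0, -0.12, 0, -2.5, 31.5, 0, 0, 0, -0.12, 0, -2.5, 31.5, 0, 0, 0, -0.12, 0, -2.5, 31.5, -4, 0, 0, -0.12, 0, -2.5, 31.5, -7.8, 0, 0, -0.12, 0, -2.5, 31.5, -7.8, 0, 0, -0.12, 0, -2.5, 31.5, -7.8, 0, 0, -0.12, 0]

```text
t: 26.67
ee_pos: [0.4243, 0.1652, 0.1705]
eef_rot: [1.0, -0.002, -0.002, 0.001]
ft_force: [0.0, -0.1, 0.3]
finger_gap: -0.0001
grip_force: 0.0
```

Call:
step_arm:
  commands: [1.5, 0, 0, 0, 0, 0, 0, 3, 0, 0, 0, 0, 0, 0, 3.8, 0, 0, 0, 0, 0, 0, 4.6, 0, 0.1, 0, 0, 0, 0, 5.4, 0, 0.3, 0, 0, 0, 0, 6.2, 0, 0.5, 0, 0, 0, 0, 7, 0, 0.8, 0, 0, 0, 0, 7.8, 0, 1, 0, 0, 0, 0, 8.6, 0, 1.2, 0, 0, 0, 0, 9.4, 0, 1.4, 0, 0, 0, 0, 10.2, 0, 1.6, 0, 0, 0, 0, 10.2, 0, 1.6, 0, 0, 0, 0]

```text
t: 27.67
ee_pos: [0.5297, 0.1671, 0.1876]
eef_rot: [1.0, -0.001, 0.001, -0.0]
ft_force: [1.0, 0.1, -0.0]
finger_gap: 0.0003
grip_force: 0.0
```

Run:
```python
from h import *
o=[]
for n,(x0,x1,y0,y1) in dict(scene=(270,350,100,200),top=(170,250,150,250)).items():
    im,d=grab_frame(n)
    o.append(cv2.resize(im[y0:y1,x0:x1,::-1],(400,500),interpolation=cv2.INTER_CUBIC))
cv2.imwrite("pics/c4.png",np.hstack(o))
s=arm.state();print(s['ee_pos'],s['ft_force'])
```

```text
[0.52840172 0.16711461 0.18747007] [-0.10991323 -0.66759624  0.18973069]
```

View pics/c4.png

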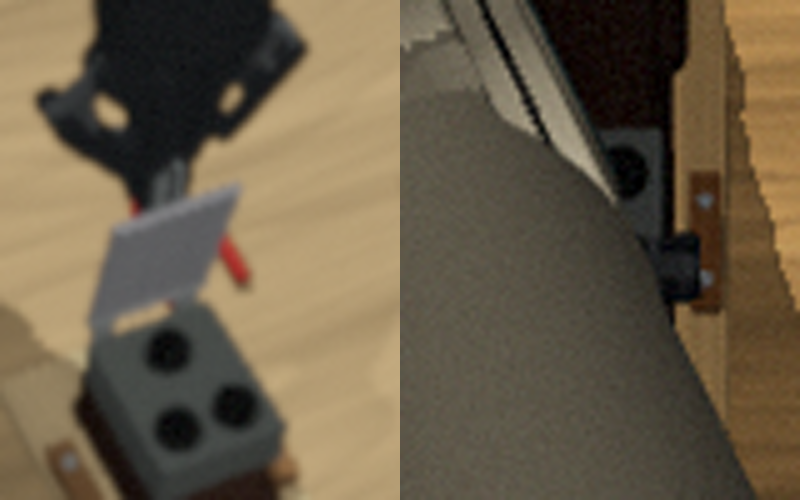

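The plate has passed upright, with the fingers behind its free edge at (180,205) in the scene crop. I'll follow the arc down.

Call:
step_arm:
  commands: [1, 0, 0.2, 0, 0, 0, 0, 2, 0, 0.1, 0, 0, 0, 0, 3, 0, -0.3, 0, 0, 0, 0, 3.9, 0, -0.9, 0, 0, 0, 0, 4.75, 0, -1.55, 0, 0, 0, 0, 5.5, 0, -2.4, 0, 0, 0, 0, 6.1, 0, -3.2, 0, 0, 0, 0, 6.6, 0, -4.2, 0, 0, 0, 0, 6.95, 0, -5.1, 0, 0, 0, 0, 7.2, 0, -6, 0, 0, 0, 0, 7.3, 0, -6.6, 0, 0, 0, 0, 7.3, 0, -7, 0, 0, 0, 0, 7.3, 0, -7.2, 0, 0, 0, 0, 7.3, 0, -7.2, 0, 0, 0, 0]

```text
t: 28.93
ee_pos: [0.5997, 0.1669, 0.1153]
eef_rot: [1.0, -0.001, -0.0, 0.0]
ft_force: [-0.8, -0.3, 0.2]
finger_gap: 0.0003
grip_force: 0.0
```

Call:
step_arm:
  commands: [0, 0, -0.1, 0, 0, 0, 0, 0, 0, -0.2, 0, 0, 0, 0, 0, 0, -0.3, 0, 0, 0, 0, 0, 0, -0.4, 0, 0, 0, 0, 0, 0, -0.4, 0, 0, 0, 0, 0, 0, -0.4, 0, 0, 0, 0]

```text
t: 29.43
ee_pos: [0.5999, 0.167, 0.1148]
eef_rot: [1.0, -0.001, 0.0, -0.0]
ft_force: [-7.5, -1.1, 24.8]
finger_gap: 0.0
grip_force: 11.5
```

Call:
step_arm:
  commands: [0, 0, 0.5, 0, 0, 0, 0, 0, 0, 4, 0, 0, 0, 0, 0, 0, 8, 0, 0, 0, 0, 0, 0, 12, 0, 0, 0, 0, 0, 0, 15, 0, 0, 0, 0, -15, -31, 15, 0, 0, 0, 0, -15, -31, 15, 0, 0, 0, 0, -15, -31, 15, 0, 0, 0, 0, -15, -31, 15, 0, 0, 0, 0, -15, -31, 15, 0, 0, 0, 0, -15, -31, 15, 0, 0, 0, 0, -15, -31, 15, 0, 0, 0, 0, -15, -31, 15, 0, 0, 0, 0, -15, -31, 15, 0, 0, 0, 0, -15, -31, 15, 0, 0, 0, 0, -15, -31, 15, 0, 0, 0, 0, -15, -31, 15, 0, 0, 0, 0]

```text
t: 30.85
ee_pos: [0.451, -0.1414, 0.2613]
eef_rot: [1.0, -0.0, 0.0, -0.001]
ft_force: [0.3, 0.5, 0.2]
finger_gap: -0.0001
grip_force: 0.0
```

Run:
```python
from h import *
o=[]
for n,(x0,x1,y0,y1) in dict(scene=(270,350,110,210),top=(170,250,150,250)).items():
    im,d=grab_frame(n);P=pts(n,d)
    b=(P[...,0]>.588)&(P[...,0]<.62)&(abs(P[...,1]-.168)<.028); c=(P[...,0]>.536)&(P[...,0]<.548)&(abs(P[...,1]-.168)<.028)
    z1,z0=np.median(P[b][:,2]),np.median(P[c][:,2]);print(n,z1,z0,"angle~",(z1-z0)/.062)
    o.append(cv2.resize(im[y0:y1,x0:x1,::-1],(400,500),interpolation=cv2.INTER_CUBIC))
cv2.imwrite("pics/c5.png",np.hstack(o)); print(arm.state()['t'])
```

```text
scene 0.1133136771204657 0.11334653752542334 angle~ -0.0005300065315749422
top 0.11481249336080324 0.11487184924795035 angle~ -0.0009573530185018823
30.95
```

View pics/c5.png

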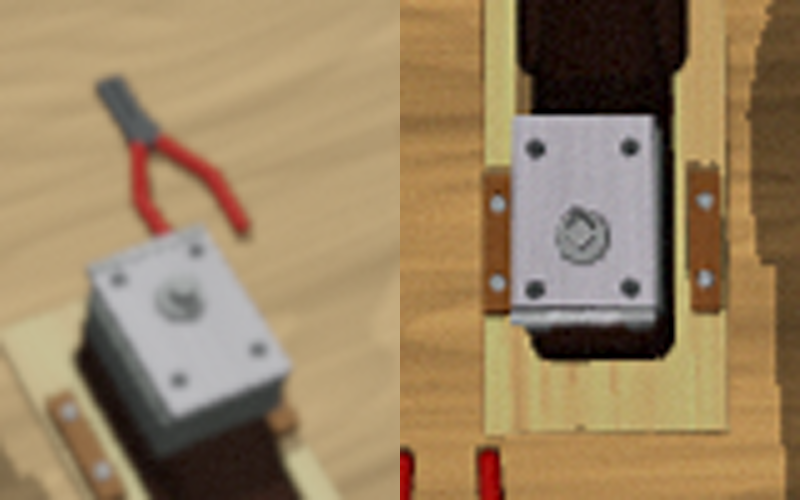

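The plate lies flat over the block, with the adapter at (180,295) in the scene crop. Its tilt measures about 0 rad, and the arm is clear. Handing in.

```bash
python3 -c "from station import sign_off; print(sign_off())"
```

```text
the job is handed in; nothing more can be done
None
```

The job is handed in at about 31 s of the 72 s limit: all three bumpers measured seated before the plate was closed, the plate is shut flat (tilt about 0 rad), and the arm is clear and never went near the tin, screwdriver or pliers; no verdict was returned.

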